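Load two test cassettes into the feeder's spring magazine

TASK

Load the two loose test cassettes into the feeder's spring-loaded magazine, one after the other, ribbed nose first and face up: press each down on the follower (or on the cassette already in), slide it in under the steel lip until you feel it come up against the end wall, and let it spring up so that the lip's turned-down edge drops into its groove and holds it. Work gently: never load a cassette or the feeder with more than about 15 N, and leave the timer and the small carton where they are.

Things in the scene. Friction and masses are not known exactly. Their poses are not given: they have to be found in the camera images.
- feeder: Fixed feeder: base plate 181x72 with a grey spring magazine; origin on the worktop under it, x from the open rear, where cassettes go in, to the end wall (inner face at x=36 mm). The magazine is clamped on the base by a screw and may stand up to 15 mm off along x either way: end wall, lip, walls and follower shift with it; this is NOT in any reported pose and must be felt. Open at sides and rear above z=44.
- feeder_lip (a point): Middle of the steel lip's rear lower edge, nominal (x=18.5, z=67.5 mm in the feeder frame; true x up to 15 off). The edge, 3 thick, is turned down from the lip, whose underside is at z=70, top 73; the lip runs to the end wall, 17.5 further on. Walls 30.5 apart beneath it, flaring to about 36 apart 7 mm before it. A cassette passes when its top is below z=67.5.
- feeder_follower (a point): Middle of the black follower plate's top when empty, nominal (x=-14.5, z=66.5 mm in the feeder frame); 99 long, 29 wide. Sinks level up to 22 mm on springs: 3 N at the top, plus 0.25 N/mm and 80 N per m/s. A cassette fully home (nose within 2 of the end wall) springs up, its top at z=70; not home, its top stays at 67.5 or lower. With two in, the lower one's top is at z=62.
- cassette_a_center (a point): White test cassette, 72 long, 28 wide, 8 thick, about 20 g, face up on the worktop; both are alike, either may go first. This point is its middle, 4 mm above its underside. x runs along it to the nose (the ribbed end), z out of its face. A groove 7 wide, 2.5 deep crosses the face 12.5 to 19.5 mm behind the nose; well and window lie behind that.
- cassette_b_center (a point): White test cassette, 72 long, 28 wide, 8 thick, about 20 g, face up on the worktop; both are alike, either may go first. This point is its middle, 4 mm above its underside. x runs along it to the nose (the ribbed end), z out of its face. A groove 7 wide, 2.5 deep crosses the face 12.5 to 19.5 mm behind the nose; well and window lie behind that.
- timer: Bench timer, white, 60 x 68 x 24, loose bystander near the feeder; origin under its centre.
- kit_carton: Small white carton, 42 x 60 x 30, loose bystander; origin under its centre.
Mind the look-alikes: they are no part of the job. What is shaped like the part that bears cassette_a_center but black is not meant.

How it is judged:
On the way:
1. the first cassette is seated alone: sprung up under the lip, edge in its groove, and let go (((x of cassette_a_center in the frame of feeder between -0.0195 and 0.0175 m and y of cassette_a_center in the frame of feeder between -0.003 and 0.003 m and z of cassette_a_center in the frame of feeder between 0.0647 and 0.0675 m and angle between the x axis of cassette_a_center and the x axis of feeder, either way round below 0.08 rad and angle between cassette_a_center's own z axis and vertical below 0.05 rad and contact force between the fingers and cassette_a below 0.1 N and linear speed of cassette_a below 0.02 m/s) or (x of cassette_b_center in the frame of feeder between -0.0195 and 0.0175 m and y of cassette_b_center in the frame of feeder between -0.003 and 0.003 m and z of cassette_b_center in the frame of feeder between 0.0647 and 0.0675 m and angle between the x axis of cassette_b_center and the x axis of feeder, either way round below 0.08 rad and angle between cassette_b_center's own z axis and vertical below 0.05 rad and contact force between the fingers and cassette_b below 0.1 N and linear speed of cassette_b below 0.02 m/s))), for 0.2 s.
At the end, for the whole second after the job is handed in: Both cassettes lie one on the other in the magazine, face up, level (0.05 rad), in line (0.08 rad, 3 mm sideways), at rest, let go: the upper one sprung up against the lip, its edge in the groove (middle 64.7 to 67.5 mm up), the lower one beneath (middle 56.2 to 59.7 mm up) (((x of cassette_a_center in the frame of feeder between -0.0195 and 0.0175 m and y of cassette_a_center in the frame of feeder between -0.003 and 0.003 m and z of cassette_a_center in the frame of feeder between 0.0647 and 0.0675 m and angle between the x axis of each of cassette_a_center, cassette_b_center and the x axis of feeder, either way round below 0.08 rad and angle between each of cassette_a_center, cassette_b_center's own z axis and vertical below 0.05 rad and contact force between the fingers and cassette_a below 0.1 N and linear speed of each of cassette_a, cassette_b below 0.02 m/s and x of cassette_b_center in the frame of feeder between -0.0195 and 0.0175 m and y of cassette_b_center in the frame of feeder between -0.003 and 0.003 m and z of cassette_b_center in the frame of feeder between 0.0562 and 0.0597 m and contact force between the fingers and cassette_b below 0.1 N) or (x of cassette_b_center in the frame of feeder between -0.0195 and 0.0175 m and y of cassette_b_center in the frame of feeder between -0.003 and 0.003 m and z of cassette_b_center in the frame of feeder between 0.0647 and 0.0675 m and angle between the x axis of each of cassette_b_center, cassette_a_center and the x axis of feeder, either way round below 0.08 rad and angle between each of cassette_b_center, cassette_a_center's own z axis and vertical below 0.05 rad and contact force between the fingers and cassette_b below 0.1 N and linear speed of each of cassette_b, cassette_a below 0.02 m/s and x of cassette_a_center in the frame of feeder between -0.0195 and 0.0175 m and y of cassette_a_center in the frame of feeder between -0.003 and 0.003 m and z of cassette_a_center in the frame of feeder between 0.0562 and 0.0597 m and contact force between the fingers and cassette_a below 0.1 N))); the robot touches nothing.
It fails at once if one cassette loaded with more than 16 N against the feeder (contact force between cassette_a and feeder above 16 N).
It fails at once if the other cassette loaded with more than 16 N against the feeder (contact force between cassette_b and feeder above 16 N).
It fails at once if fingers or arm pressed on the feeder with more than 16 N (contact force between any of the fingers, the arm and feeder above 16 N).
It fails at once if the two cassettes pressed together with more than 16 N (contact force between cassette_a and cassette_b above 16 N).
It fails at once if timer or carton disturbed by more than 15 mm (distance of any of timer, kit_carton from where it was at the start of the episode above 0.015 m).
It also fails if it takes over 61 s, if anything falls off the work surface, if the arm or the gripper's body presses on something with over 40 N, if the wrist force passes 120 N, or if a joint passes its speed limit or range.

ROBOT

A 6-joint arm with a two-finger parallel gripper is mounted at the origin on a cart in front of the work surface, level with it; the furniture and walls round the work are solid. World frame = base frame: x ahead of the robot, y to its left, z up, the work surface at z = 0. Lengths are in m, angles in rad, forces in N, time in s.
With the tool pointing down it reaches from about 0.375 to 0.9 m from the base axis. Payload 3.1 kg.
Tool frame: the origin (TCP) lies on the centre line of the jaws, within the pads' length; the fingertips stand ctrl.finger_overhang ahead of it and the grasp point (between the pads) lies 2 mm behind it (ctrl.finger_overhang is the distance from the TCP to the fingertips, in m); z points along the fingers, y is the line along which they close (so a half turn about z gives the same grasp; the last joint's range is limited). The gripper opens to 87 mm and grips with 3 to 60 N. Pads are 19 mm wide; open, the fingers measure 117 mm over their backs; the gripper's body (75 mm by 190 mm) begins 51 mm behind the grasp point.
Start: joints at [1.058, 0.527, 1.433, -0, 1.181, -0.178], TCP at [0.205, 0.59, 0.24] pointing down, gripper open.
Joint ranges: [-3.08, 3.08], [-0.75, 2.2], [0.22, 2.44], [-1.43, 4.57], [0, 2.65], [-2.85, 2.85]. Speed limits (rad/s): [2.79, 2.79, 3.14, 3.14, 3.14, 3.14].

INTERFACE

Orientations are given as [roll, pitch, yaw] about the fixed x, y, z axes, in that order (R = Rz(yaw) Ry(pitch) Rx(roll)).
In Python, from bench import ctrl gives the robot as it stands.
- The arm moves only by the shell command python3 -m crank 'ROWS' [FORCE]. ROWS is JSON, a list of rows, each a list of 7 numbers: the finger opening in m, from 0 to 0.087, then the shift along the tool's x, y, z in m, then the turn, a rotation vector about the tool's x, y, z in rad. In form: [[claw, dx, dy, dz, ax, ay, az], ...]. A call has 1 to 12 rows; each row is the pose to reach, as a shift and turn from the pose commanded when the call began, along the tool's axes at that moment; what a row does not reach only later rows make up. A row lasts 1/10 s, in which the tool goes at most 50 mm and 8.59 degrees, less where a joint would pass 70% of its speed; a pose out of reach is approached as far as the arm can. A call with a gripper value outside its range is refused whole. The fingers move at their own pace and stop on an object; FORCE is the grip in N (left out, the last holds). Time passes only in rows, so rows that repeat a pose let the fingers close. It gives the time, the measured TCP pose, the force, the opening and the grip force at its end, in the units of the state.
- ctrl.get_state(): the state, without advancing time (a new reading comes with each control period).
- ctrl.read_camera(name): name is "side" or "top" or "wrist"; returns the picture (420x560x3 uint8, blue, green, red); there is no depth.
- ctrl.calibration(name): a dict with "mtx" (3x3 intrinsics, pixels), "k1" (the pictures are not rectified: a ray, as slopes to the right and down, at radius r is drawn at 1 + k1 r^2 times it, then the intrinsics apply), "R" (3x3) and "t" (3): a world point X has camera coordinates R X + t. Camera axes: x right, y down, z forward; pixel columns grow to the right and rows downward; lengths in m; the calibration is good to about 2 mm. A picture is of the moment at which its call begins: read the wrist's pose just before it. calibration takes no time and is no camera call; for the wrist camera it gives the pose at the moment of the call.
- ctrl.hand_in(): hands the job in; it is judged then, once.
The state is a dict: "time": time; "joint_positions": joint angles; "qvel": joint speeds; "tau": joint torques, N m; "tool_pos": TCP position; "tool_rot": TCP orientation; "contact_force": force on the tool from outside, world axes, zero at the start; "torque": the same for the moment, N m; "grip_width": finger opening in m; "finger_force": force on a finger pad.
Only numpy, scipy, OpenCV 4.12 (cv2) and the standard library are available. Lean on these libraries where they do the work, as an engineer would, in place of code of your own. Each camera call takes 0.05 s, during which the arm holds its last target. There are 200 camera calls.

## Working session

There is one attempt and no reset: what is moved stays moved. The work goes in short steps, Python scripts to look and compute and a shell command to move; the robot and the scene stay as the last step left them, time stands still between calls to the robot, and variables do not carry over. Pictures are saved under pics/ and viewed, at most 13 in all, crops included, and the job is handed in when it is done.

```bash
ls; mkdir -p pics
python3 - <<'E'
from bench import ctrl
import cv2
print(ctrl.finger_overhang, ctrl.get_state())
for n in("top","side"):
    im=ctrl.read_camera(n); cv2.imwrite(f"pics/{n}0.png",im); c=ctrl.calibration(n); print(n,c)
E
```

```text
pics
0.017 {'time': 0.0, 'joint_positions': array([ 1.05848426e+00,  5.28473837e-01,  1.43390496e+00,  1.49440803e-05,
        1.18140485e+00, -1.78524397e-01]), 'qvel': array([ 3.61363506e-04,  9.08909942e-04, -5.39273046e-04, -9.76155263e-04,
       -1.31752917e-03, -6.55561487e-05]), 'tau': array([-3.53522619e-04, -4.40043819e+01, -1.76588559e+01,  6.33081933e-02,
        5.83057653e-02, -1.45943736e-04]), 'tool_pos': array([0.20439861, 0.58989033, 0.23856605]), 'tool_rot': array([-3.13943894e+00, -4.02664034e-04,  2.80779886e+00]), 'contact_force': array([-0.66361596, -0.2632353 , -0.78791513]), 'torque': array([ 0.02920581, -0.0084488 ,  0.01151949]), 'finger_force': 0.0, 'grip_width': 0.08708484995221596}
top {'mtx': array([[446.22397674,   0.        , 280.49135663],
       [  0.        , 446.22397674, 207.76130706],
       [  0.        ,   0.        ,   1.        ]]), 'k1': 0.003511048553040396, 'R': array([[ 0.01054227, -0.99992358,  0.00645677],
       [-0.99796606, -0.01092717, -0.06280396],
       [ 0.06286972, -0.00578154, -0.998005  ]]), 't': array([-0.11887358,  0.56954398,  1.02551333])}
side {'mtx': array([[453.25718909,   0.        , 284.82180826],
       [  0.        , 453.25718909, 205.8954299 ],
       [  0.        ,   0.        ,   1.        ]]), 'k1': -0.09500271044562676, 'R': array([[-9.55761774e-01, -2.94140905e-01,  7.48055840e-04],
       [-2.03737235e-01,  6.60171525e-01, -7.22955529e-01],
       [ 2.12156948e-01, -6.91125665e-01, -6.90894163e-01]]), 't': array([0.50968389, 0.22604821, 0.94832195])}
```

View pics/top0.png

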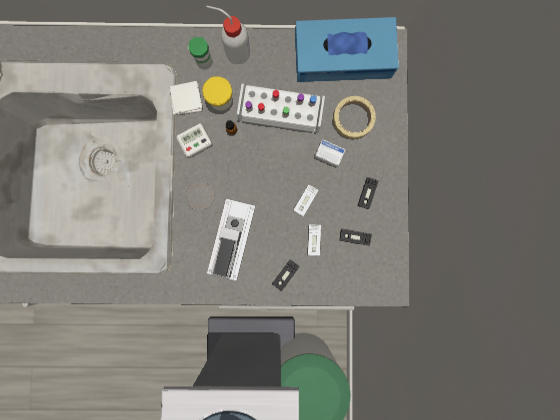

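View pics/side0.png

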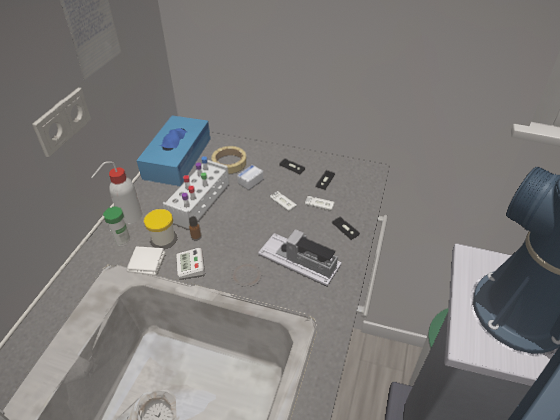

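```bash
cat > h.py <<'E'
import numpy as np, cv2
from bench import ctrl
from scipy.spatial.transform import Rotation as Ro
def ray(c,uv):
    x=(np.array(uv,float)-[c["mtx"][0,2],c["mtx"][1,2]])/[c["mtx"][0,0],c["mtx"][1,1]]
    y=x.copy()
    for _ in range(20): y=x/(1+c["k1"]*(y@y))
    d=c["R"].T@np.array([*y,1.]); o=-c["R"].T@c["t"]
    return o,d
def onz(c,uv,z):
    o,d=ray(c,uv); return o+d*(z-o[2])/d[2]
def proj(c,X):
    p=c["R"]@np.array(X)+c["t"]; s=p[:2]/p[2]; s=s*(1+c["k1"]*(s@s))
    return s*[c["mtx"][0,0],c["mtx"][1,1]]+[c["mtx"][0,2],c["mtx"][1,2]]
def totool(p):  # world point -> shift of TCP in current tool axes
    s=ctrl.get_state(); return Ro.from_euler('xyz',s["tool_rot"]).inv().apply(np.array(p)-s["tool_pos"])
E
python3 - <<'E'
from h import *
im=cv2.imread("pics/top0.png"); c=ctrl.calibration("top")
a=cv2.resize(im[185:285,195:335],None,fx=5,fy=5,interpolation=cv2.INTER_CUBIC); cv2.imwrite("pics/crop0.png",a)
g=im.min(2)
m=(g>165).astype(np.uint8)
cs,_=cv2.findContours(m,0,1)
for q in cs:
    r=cv2.minAreaRect(q)
    if cv2.contourArea(q)>100 and r[0][1]<300 and r[0][0]>170: 
        b=cv2.boxPoints(r); print(np.round(r[0],1),np.round(r[1],1),round(r[2],1),onz(c,r[0],.008).round(4),[onz(c,k,.008)[:2].round(3).tolist() for k in b])
for n,u in dict(feed=(231,240),timer=(194,140),carton=(330,153)).items(): print(n,onz(c,u,.01))
w=ctrl.calibration("wrist");s=ctrl.get_state();R=Ro.from_euler('xyz',s["tool_rot"]);o=-w["R"].T@w["t"]
print(w["mtx"][0],R.inv().apply(o-s["tool_pos"]),R.as_matrix().round(2),(w["R"]@R.as_matrix()).round(2))
E
```

```text
[314.1 239.7] [11.7 31.1] 2.9 [ 0.4971 -0.1927  0.008 ] [[0.461, -0.177], [0.534, -0.18], [0.533, -0.208], [0.46, -0.205]]
[230.6 239.3] [30.3 77.4] 14.0 [0.496  0.0037 0.008 ] [[0.416, 0.059], [0.593, 0.018], [0.576, -0.052], [0.4, -0.01]]
[305.5 199.8] [11.8 30.4] 29.7 [ 0.591  -0.1717  0.008 ] [[0.566, -0.142], [0.629, -0.177], [0.616, -0.202], [0.553, -0.166]]
[329.8 152.9] [25.6 16. ] 21.8 [ 0.7036 -0.2289  0.008 ] [[0.697, -0.194], [0.733, -0.208], [0.71, -0.264], [0.675, -0.25]]
[193.4 139.4] [23.5 28.2] 61.7 [0.7323 0.0964 0.008 ] [[0.741, 0.139], [0.774, 0.081], [0.724, 0.053], [0.691, 0.112]]
[280.4 105.6] [75.6 31.4] 8.5 [ 0.8168 -0.11    0.008 ] [[0.791, -0.015], [0.867, -0.025], [0.842, -0.205], [0.766, -0.194]]
[172.9 112.3] [122.8  64.8] 70.7 [0.7973 0.1467 0.008 ] [[0.911, 0.272], [0.966, 0.126], [0.685, 0.023], [0.632, 0.167]]
feed [0.49428477 0.00247426 0.01      ]
timer [0.73043915 0.09449047 0.01      ]
carton [ 0.70305191 -0.22912813  0.01      ]
[368.07546913   0.         275.50835702] [ 0.07378886  0.0014944  -0.14452227] [[-0.94  0.33 -0.  ]
 [ 0.33  0.94 -0.  ]
 [ 0.   -0.   -1.  ]] [[ 0.    1.   -0.  ]
 [-0.96  0.   -0.27]
 [-0.27  0.    0.96]]
```

View pics/crop0.png

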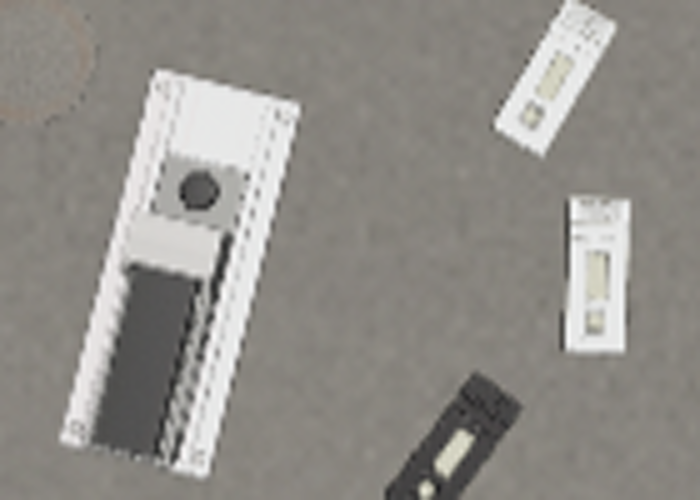

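Candidates: the white cassettes at top-view pixels (306,200) and (314,240). They could be confused with the black look-alikes at (286,275), (355,237) and (368,193), the carton at (330,153) and the timer at (194,140). I choose the two white ones. The crop shows both with their ribs and groove at the upper (+x) end. The feeder is at (231,240), lip towards the top, follower open below.

```bash
python3 -c "
from h import *
print(totool([0.51,-0.09,0.22]))"
```

```text
[-0.51150097 -0.54226997  0.01953015]
```

```bash
python3 -m crank '[[0.087,-0.51,-0.54,0.02,0,0,-0.106],[0.087,-0.51,-0.54,0.02,0,0,-0.106],[0.087,-0.51,-0.54,0.02,0,0,-0.106],[0.087,-0.51,-0.54,0.02,0,0,-0.106],[0.087,-0.51,-0.54,0.02,0,0,-0.106],[0.087,-0.51,-0.54,0.02,0,0,-0.106],[0.087,-0.51,-0.54,0.02,0,0,-0.106],[0.087,-0.51,-0.54,0.02,0,0,-0.106],[0.087,-0.51,-0.54,0.02,0,0,-0.106],[0.087,-0.51,-0.54,0.02,0,0,-0.106],[0.087,-0.51,-0.54,0.02,0,0,-0.106],[0.087,-0.51,-0.54,0.02,0,0,-0.106]]'; python3 -c "
from h import *
print(totool([0.51,-0.09,0.22]))"
```

```text
time: 1.3
tool_pos: [0.4513, 0.0416, 0.2233]
tool_rot: [3.141, -0.0, 2.913]
contact_force: [1.0, 1.0, 0.2]
grip_width: 0.087
finger_force: 0.0
[-0.08700151 -0.11485972  0.00321688]
```

```bash
python3 -m crank '[[0.087,-0.087,-0.115,0.0,0,0,0],[0.087,-0.087,-0.115,0.0,0,0,0],[0.087,-0.087,-0.115,0.0,0,0,0],[0.087,-0.087,-0.115,0,0,0,0],[0.087,-0.087,-0.115,0,0,0,0],[0.087,-0.087,-0.115,0,0,0,0]]'
cat >> h.py <<'E'
def rects(im,c,th=150,zt=.008,amin=300):
    m=cv2.morphologyEx((im.min(2)>th).astype(np.uint8),cv2.MORPH_CLOSE,np.ones((5,5)))
    out=[]
    for q in cv2.findContours(m,0,1)[0]:
        if cv2.contourArea(q)<amin: continue
        P=np.array([onz(c,k[0],zt)[:2] for k in q])
        r=cv2.minAreaRect((P*1000).astype(np.float32)); b=cv2.boxPoints(r)/1000
        M=cv2.moments(q); out.append(1)
        print("px",int(M["m10"]/M["m00"]),int(M["m01"]/M["m00"]),"mm",np.round(r[0],1),np.round(r[1],1),round(r[2],2),b.round(4).tolist())
E
python3 - <<'E'
from h import *
c=ctrl.calibration("wrist"); im=ctrl.read_camera("wrist"); cv2.imwrite("pics/w1.png",im); np.save("c1.npy",c,allow_pickle=True)
rects(im,c)
print(ctrl.get_state()["tool_pos"],ctrl.get_state()["contact_force"])
E
```

```text
time: 1.9
tool_pos: [0.5085, -0.0869, 0.2229]
tool_rot: [3.141, -0.003, 2.914]
contact_force: [-0.5, 0.5, 0.2]
grip_width: 0.087
finger_force: 0.0
px 218 276 mm [ 583.1 -164.7] [29.2 50.6] 60.08 [[0.5539000034332275, -0.1647000014781952], [0.5978000164031982, -0.1898999959230423], [0.6123999953269958, -0.16459999978542328], [0.5684999823570251, -0.13940000534057617]]
px 359 233 mm [562.2  -9.6] [72.7 52.6] 76.8 [[0.5282999873161316, -0.039000000804662704], [0.5795000195503235, -0.050999999046325684], [0.5960999727249146, 0.01979999989271164], [0.5449000000953674, 0.03180000185966492]]
px 171 208 mm [ 499.8 -190.5] [29.8 73.2] 88.02 [[0.4627000093460083, -0.20409999787807465], [0.5357999801635742, -0.20659999549388885], [0.536899983882904, -0.17679999768733978], [0.46369999647140503, -0.17430000007152557]]
px 342 99 mm [433.3  -2.6] [34.1 58.7] 68.63 [[0.39969998598098755, -0.007799999788403511], [0.4544000029563904, -0.029200000688433647], [0.4668000042438507, 0.0026000000070780516], [0.4120999872684479, 0.023900000378489494]]
px 535 149 mm [534.2 177.1] [ 58.8 232.9] 87.77 [[0.41670000553131104, 0.15230000019073486], [0.6495000123977661, 0.14319999516010284], [0.6517999768257141, 0.20200000703334808], [0.4189999997615814, 0.210999995470047]]
[ 0.5085717  -0.08656096  0.22305491] [0.36577816 0.70024081 0.11682319]
```

View pics/w1.png

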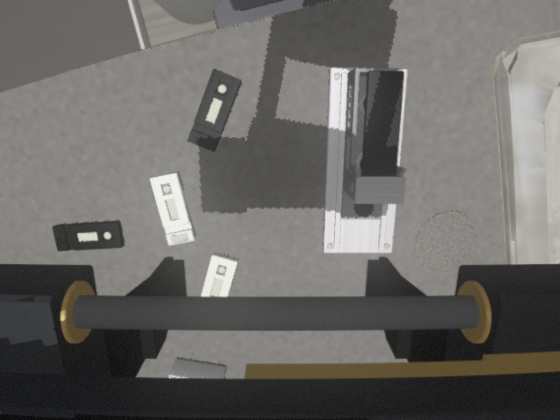

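Wrist view: white cassettes at (171,208) and (218,276), feeder with corners at about (331,70), (405,70), (391,252) and (325,252), lip at (380,188). The black look-alikes are at (215,110) and (88,236). I take the cassette at (171,208), B, first.

Run:
```python
from h import *
c=np.load("c1.npy",allow_pickle=True).item()
P=np.array([onz(c,u,.006)[:2] for u in [(331,70),(405,70),(391,252),(325,252)]]); print(P.round(4))
ctr=P.mean(0); d=(P[2]+P[3]-P[0]-P[1])/2; yaw=np.arctan2(d[1],d[0]); print(ctr,np.linalg.norm(d),yaw)
F=lambda p:np.array([[np.cos(yaw),np.sin(yaw)],[-np.sin(yaw),np.cos(yaw)]])@(p[:2]-ctr)
for u in[(356,178),(404,178),(355,202),(403,203)]: print(F(onz(c,u,.073)))
b=np.array([.4985,-.1916]); y=-.038; g=b-.008*np.array([np.cos(y),np.sin(y)])
print(totool([*g,.06]),totool([*g,.02]), y+np.pi-ctrl.get_state()["tool_rot"][2])
```

```text
[[ 0.4053 -0.0086]
 [ 0.42    0.0593]
 [ 0.5956  0.0194]
 [ 0.5797 -0.0485]]
[0.50016244 0.00541645] 0.1794851193279232 -0.2242432890525172
[ 0.0012712  -0.02140831]
[0.00120109 0.01792734]
[ 0.02112572 -0.0211765 ]
[0.02200883 0.01890312]
[-0.00624539 -0.10621786  0.16297695] [-0.00632603 -0.10624262  0.20297686] 0.18850951259419135
```

```bash
python3 -m crank '[[0.087,-0.006,-0.106,0.05,0,0,-0.1885],[0.087,-0.006,-0.106,0.1,0,0,-0.1885],[0.087,-0.006,-0.106,0.15,0,0,-0.1885],[0.087,-0.006,-0.106,0.17,0,0,-0.1885],[0.06,-0.006,-0.106,0.185,0,0,-0.1885],[0.06,-0.006,-0.106,0.195,0,0,-0.1885],[0.06,-0.006,-0.106,0.203,0,0,-0.1885],[0.06,-0.006,-0.106,0.203,0,0,-0.1885],[0.06,-0.006,-0.106,0.203,0,0,-0.1885]]'
python3 - <<'E'
from h import *
c=ctrl.calibration("wrist"); im=ctrl.read_camera("wrist"); cv2.imwrite("pics/w2.png",im)
s=ctrl.get_state(); print(s["tool_pos"],s["tool_rot"],s["contact_force"],s["grip_width"])
rects(im,c)
E
```

```text
time: 2.85
tool_pos: [0.4926, -0.1925, 0.0218]
tool_rot: [-3.14, 0.002, 3.104]
contact_force: [0.1, -0.6, 0.3]
grip_width: 0.0617
finger_force: 0.0
[ 0.49273445 -0.19266755  0.0219853 ] [-3.14001574e+00  2.62130779e-03  3.10338823e+00] [-0.31057318  0.07037993  0.46263236] 0.06065573074078626
px 271 347 mm [ 530.3 -195.7] [ 25.4 102.7] 3.47 [[0.5145000219345093, -0.1451999992132187], [0.5206999778747559, -0.24770000576972961], [0.5460000038146973, -0.24609999358654022], [0.5397999882698059, -0.1437000036239624]]
px 276 256 mm [ 481.4 -190.4] [27.7 39. ] 88.11 [[0.46140000224113464, -0.20360000431537628], [0.5004000067710876, -0.20489999651908875], [0.5012999773025513, -0.17730000615119934], [0.46230000257492065, -0.17599999904632568]]
px 529 216 mm [468.1 -76.3] [73.3 37.2] 9.92 [[0.42879998683929443, -0.06430000066757202], [0.4352000057697296, -0.10100000351667404], [0.5073999762535095, -0.08829999715089798], [0.5009999871253967, -0.05169999971985817]]
px 326 138 mm [ 429.8 -165.7] [27.3  8.8] 52.08 [[0.4178999960422516, -0.1738000065088272], [0.42489999532699585, -0.17919999361038208], [0.4417000114917755, -0.15770000219345093], [0.43470001220703125, -0.15230000019073486]]
px 426 104 mm [ 415.7 -125. ] [ 7.9 21. ] 53.5 [[0.4050000011920929, -0.12189999967813492], [0.42179998755455017, -0.13439999520778656], [0.42649999260902405, -0.12800000607967377], [0.4097000062465668, -0.11559999734163284]]
px 124 104 mm [ 432.9 -245.9] [154.  126.7] 86.17 [[0.3644999861717224, -0.31850001215934753], [0.4909000098705292, -0.3269999921321869], [0.5012000203132629, -0.17329999804496765], [0.3747999966144562, -0.1648000031709671]]
```

View pics/w2.png

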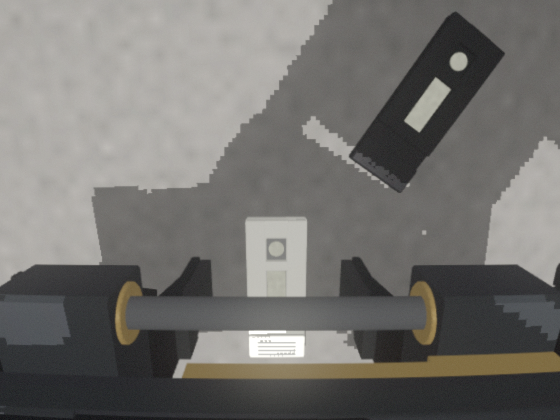

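The cassette lies between the fingers, rear end at row 217, ribbed nose at (276,347). I lower slightly and grip.

```bash
python3 -m crank '[[0.06,0.003,-0.001,0.0025,0,0,0],[0.04,0.003,-0.001,0.0025,0,0,0],[0.02,0.003,-0.001,0.0025,0,0,0],[0.02,0.003,-0.001,0.0025,0,0,0],[0.02,0.003,-0.001,0.0025,0,0,0],[0.02,0.003,-0.001,0.0025,0,0,0],[0.02,0.003,-0.001,0.0025,0,0,0]]' 30
```

```text
time: 3.6
tool_pos: [0.4886, -0.1936, 0.0179]
tool_rot: [3.142, -0.0, 3.102]
contact_force: [-0.4, -0.4, 0.4]
grip_width: 0.0274
finger_force: 30.0
```

```bash
python3 -c "
from h import *
print(totool([0.4415,0.0176,0.105]), 2.9156-ctrl.get_state()['tool_rot'][2])"
```

```text
[ 0.05540741  0.20919586 -0.08709195] -0.1866279014042176
```

```bash
python3 -m crank '[[0.02,0,0,-0.03,0,0,0],[0.02,0,0.02,-0.07,0,0,0],[0.02,0.02,0.06,-0.087,0,0,0.08],[0.02,0.04,0.1,-0.087,0,0,0.1866],[0.02,0.055,0.14,-0.087,0,0,0.1866],[0.02,0.055,0.18,-0.087,0,0,0.1866],[0.02,0.055,0.209,-0.087,0,0,0.1866],[0.02,0.055,0.209,-0.087,0,0,0.1866],[0.02,0.055,0.209,-0.087,0,0,0.1866],[0.02,0.055,0.209,-0.087,0,0,0.1866]]'
python3 - <<'E'
from h import *
c=ctrl.calibration("wrist"); im=ctrl.read_camera("wrist"); cv2.imwrite("pics/w3.png",im); np.save("c3.npy",c,allow_pickle=True)
s=ctrl.get_state(); print(s["tool_pos"],s["tool_rot"],s["contact_force"],s["grip_width"])
im=ctrl.read_camera("top"); cv2.imwrite("pics/t3.png",im)
E
```

```text
time: 4.6
tool_pos: [0.4423, 0.0166, 0.1049]
tool_rot: [-3.141, 0.001, 2.915]
contact_force: [-0.2, -0.2, 0.1]
grip_width: 0.0278
finger_force: 30.0
[0.44228158 0.0163693  0.10487052] [-3.14143886e+00  4.72870222e-04  2.91427314e+00] [-0.06667419  0.40037654 -0.37159015] 0.02749304281407932
```

View pics/w3.png

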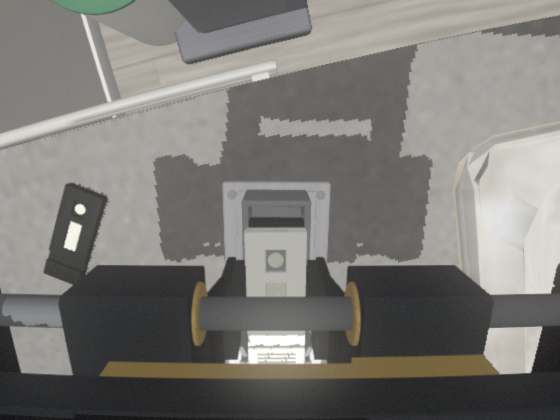

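Cassette held straight: its rear edge spans (246,228) to (306,229). The base's rear edge spans (223,183) to (329,183), so both are centred on column 276. Next I press down on the follower.

```bash
python3 - <<'E'
from h import *
c=np.load("c3.npy",allow_pickle=True).item(); s=ctrl.get_state(); R=Ro.from_euler('xyz',s["tool_rot"])
for u,z in [((223,183),.006),((329,183),.006),((246,228),.095),((306,229),.095)]: print(R.inv().apply(onz(c,u,z)-s["tool_pos"]).round(4))
E
python3 -m crank '[[0.02,0,0,0.01,0,0,0],[0.02,0,0,0.016,0,0,0],[0.02,0,0,0.018,0,0,0],[0.02,0,0,0.02,0,0,0],[0.02,0,0,0.022,0,0,0],[0.02,0,0,0.024,0,0,0],[0.02,0,0,0.024,0,0,0]]'
```

```text
[ 0.0317 -0.0334  0.0988]
[0.0318 0.0375 0.0988]
[ 0.0271 -0.0112  0.0098]
[0.0267 0.0151 0.0098]
time: 5.4
tool_pos: [0.4417, 0.0174, 0.0809]
tool_rot: [-3.141, -0.0, 2.916]
contact_force: [-1.4, -0.3, 2.9]
grip_width: 0.0274
finger_force: 30.0
```

```bash
python3 -m crank '[[0.02,0,0,0.002,0,0,0],[0.02,0,0,0.004,0,0,0],[0.02,0,0,0.0055,0,0,0],[0.02,0,0,0.0055,0,0,0],[0.02,0,0,0.0055,0,0,0]]'; python3 -c "
from h import *
s=ctrl.get_state(); print(s['tool_pos'],s['tool_rot'],s['contact_force'],s['torque'],s['grip_width'])"
```

```text
time: 5.9
tool_pos: [0.4417, 0.0174, 0.0755]
tool_rot: [-3.141, -0.0, 2.916]
contact_force: [-2.5, -1.2, 4.2]
grip_width: 0.0279
finger_force: 30.0
[0.44169953 0.01740506 0.07546801] [-3.14147060e+00 -2.42122045e-04  2.91591170e+00] [-2.46401302 -1.17036314  4.20655476] [-0.26342715  0.33549201 -0.02830015] 0.027888475947997256
```

```bash
python3 -m crank '[[0.02,0,0,0.0015,0,0,0],[0.02,0,0,0.0025,0,0,0],[0.02,-0.003,0,0.0025,0,0,0],[0.02,-0.006,0,0.0025,0,0,0],[0.02,-0.009,0,0.0025,0,0,0],[0.02,-0.011,0,0.0025,0,0,0],[0.02,-0.013,0,0.0025,0,0,0],[0.02,-0.015,0,0.0025,0,0,0],[0.02,-0.017,0,0.0025,0,0,0],[0.02,-0.018,0,0.0025,0,0,0]]'
```

```text
time: 6.9
tool_pos: [0.4569, 0.0141, 0.0726]
tool_rot: [3.141, -0.006, 2.916]
contact_force: [-4.8, 0.5, 4.2]
grip_width: 0.0274
finger_force: 30.0
```

```bash
python3 -m crank '[[0.02,0,0,0,0,0,0],[0.02,0,0,0,0,0,0]]'
python3 - <<'E'
from h import *
c=ctrl.calibration("wrist"); im=ctrl.read_camera("wrist"); cv2.imwrite("pics/w4.png",im)
s=ctrl.get_state(); R=Ro.from_euler('xyz',s["tool_rot"]);print(s["tool_pos"],s["contact_force"],R.inv().apply(s["contact_force"]),s["torque"])
E
```

```text
time: 7.1
tool_pos: [0.4572, 0.0141, 0.0727]
tool_rot: [3.141, -0.005, 2.916]
contact_force: [-4.2, 0.3, 6.0]
grip_width: 0.0274
finger_force: 30.0
[0.45740141 0.0139741  0.07270041] [-4.0313514   0.03042878  4.74703475] [ 3.95583407 -0.87301399 -4.73035753] [-0.03634338  0.71002856 -0.025233  ]
```

View pics/w4.png

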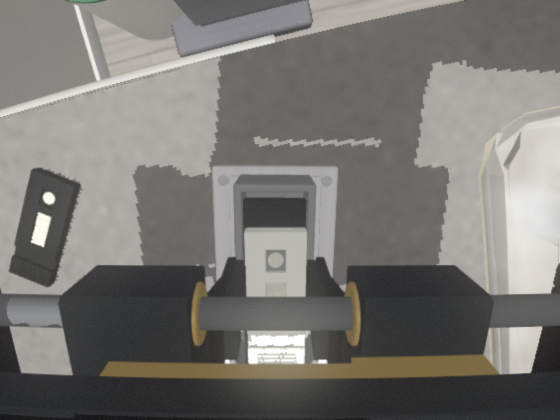

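Cassette still square in the grip, rear edge on row 228 as before. The nose is about at the lip. I feel onward in small steps.

```bash
for i in 1; do python3 -m crank '[[0.02,-0.001,0,0,0,0,0],[0.02,-0.002,0,0,0,0,0],[0.02,-0.002,0,0,0,0,0]]'; python3 -c "
from h import *
s=ctrl.get_state(); R=Ro.from_euler('xyz',s['tool_rot']);print(s['tool_pos'],s['tool_rot'],R.inv().apply(s['contact_force']),s['torque'])"; done
```

```text
time: 7.45
tool_pos: [0.4601, 0.0133, 0.0728]
tool_rot: [3.142, -0.003, 2.916]
contact_force: [-4.3, 0.5, 4.4]
grip_width: 0.0272
finger_force: 30.0
[0.46008649 0.01334026 0.07276531] [ 3.14151569e+00 -2.85923030e-03  2.91567125e+00] [ 4.32583319 -0.51109886 -4.41555112] [-0.10047512  0.7307477  -0.06386486]
```

```bash
cat > s.py <<'E'
from h import *
s=ctrl.get_state(); R=Ro.from_euler('xyz',s['tool_rot']);print(s['tool_pos'],s['tool_rot'],"tool F",R.inv().apply(s['contact_force']).round(2),s['torque'].round(2),s['grip_width'])
E
python3 -m crank '[[0.02,-0.0015,0,0,0,0,0],[0.02,-0.003,0,0,0,0,0],[0.02,-0.0045,0,0,0,0,0],[0.02,-0.006,0,0,0,0,0],[0.02,-0.007,0,0,0,0,0],[0.02,-0.008,0,0,0,0,0]]'; python3 s.py
```

```text
time: 8.05
tool_pos: [0.4677, 0.0115, 0.0728]
tool_rot: [3.142, -0.003, 2.916]
contact_force: [-4.4, -0.2, 5.3]
grip_width: 0.0273
finger_force: 30.0
[0.46769132 0.01153748 0.07276415] [ 3.14156554 -0.00328032  2.91566592] tool F [ 4.3  -1.19 -5.27] [-0.07  0.74 -0.03] 0.0273057298153425
```

```bash
python3 -m crank '[[0.02,-0.001,0,0,0,0,0],[0.02,-0.002,0,0,0,0,0],[0.02,-0.003,0,0,0,0,0],[0.02,-0.004,0,0,0,0,0]]'; python3 s.py; python3 -m crank '[[0.02,-0.001,0,0,0,0,0],[0.02,-0.002,0,0,0,0,0]]'; python3 s.py
```

```text
time: 8.45
tool_pos: [0.4715, 0.0106, 0.0727]
tool_rot: [-3.142, -0.004, 2.916]
contact_force: [-3.7, -0.2, 4.6]
grip_width: 0.0276
finger_force: 30.0
[0.47147127 0.01064941 0.07274677] [-3.1415783  -0.00350681  2.91567319] tool F [ 3.58 -1.04 -4.59] [-0.09  0.82 -0.1 ] 0.027593245315083795
time: 8.65
tool_pos: [0.4717, 0.0106, 0.0726]
tool_rot: [-3.142, -0.007, 2.916]
contact_force: [-7.8, -0.3, 7.5]
grip_width: 0.0276
finger_force: 30.0
[0.47173942 0.01060025 0.07264115] [-3.14152555 -0.00733715  2.91569605] tool F [ 7.62 -2.05 -7.4 ] [ 0.01  1.27 -0.12] 0.027618489918323292
```

End wall felt, at 7.6 N with motion stopped. I ease off and let it rise in the grip.

```bash
python3 -m crank '[[0.02,0.001,0,0,0,0,0],[0.02,0.001,0,-0.0015,0,0,0],[0.02,0.001,0,-0.003,0,0,0],[0.02,0.001,0,-0.0045,0,0,0],[0.02,0.001,0,-0.0055,0,0,0],[0.02,0.001,0,-0.0055,0,0,0]]'; python3 s.py
```

```text
time: 9.25
tool_pos: [0.4717, 0.0106, 0.0779]
tool_rot: [3.142, -0.005, 2.916]
contact_force: [-5.0, 0.2, 2.2]
grip_width: 0.0277
finger_force: 30.0
[0.47165634 0.01063499 0.07787265] [ 3.14157609 -0.00543029  2.91557407] tool F [ 4.91 -0.92 -2.18] [-0.04  0.99 -0.09] 0.027675769059187342
```

```bash
python3 -m crank '[[0.02,0.0005,0,-0.001,0,0,0],[0.05,0.001,0,-0.001,0,0,0],[0.05,0.001,0,-0.001,0,0,0],[0.05,0.001,0,-0.001,0,0,0],[0.05,0.001,0,-0.001,0,0,0],[0.05,0.001,0,-0.02,0,0,0],[0.05,0.001,0,-0.06,0,0,0],[0.05,0.04,0,-0.06,0,0,0],[0.05,0.06,0,-0.06,0,0,0],[0.05,0.06,0,-0.06,0,0,0]]'; python3 s.py
python3 - <<'E'
from h import *
np.save("c5.npy",ctrl.calibration("wrist"),allow_pickle=True); cv2.imwrite("pics/w5.png",ctrl.read_camera("wrist"))
cv2.imwrite("pics/s5.png",cv2.resize(ctrl.read_camera("side")[215:295,245:355],None,fx=6,fy=6))
E
```

```text
time: 10.25
tool_pos: [0.4122, 0.0244, 0.1386]
tool_rot: [3.142, -0.003, 2.916]
contact_force: [0.0, -0.2, -0.2]
grip_width: 0.05
finger_force: 0.0
[0.41222222 0.02440767 0.13861246] [ 3.14157696 -0.00339365  2.91615267] tool F [-0.06 -0.18  0.21] [ 0.02 -0.02 -0.01] 0.05004478093705168
```

View pics/w5.png

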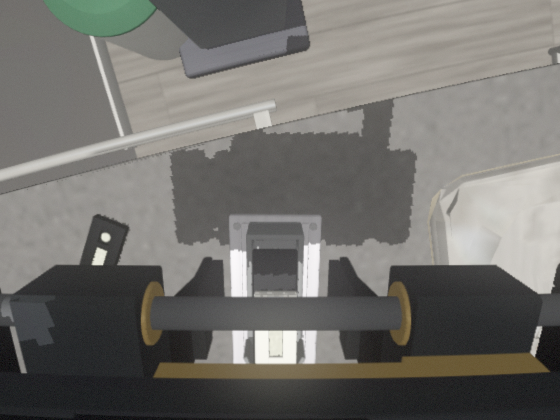

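```bash
python3 -c "
from h import *
print(totool([0.583,-0.166,0.13]))"
```

```text
[-0.20418959 -0.14717421  0.00931291]
```

```bash
python3 -m crank '[[0.06,-0.204,-0.147,0.01,0,0,0.292],[0.06,-0.204,-0.147,0.01,0,0,0.292],[0.06,-0.204,-0.147,0.01,0,0,0.292],[0.06,-0.204,-0.147,0.01,0,0,0.292],[0.06,-0.204,-0.147,0.01,0,0,0.292],[0.06,-0.204,-0.147,0.01,0,0,0.292],[0.06,-0.204,-0.147,0.01,0,0,0.292],[0.06,-0.204,-0.147,0.01,0,0,0.292]]'; python3 s.py
python3 - <<'E'
from h import *
c=ctrl.calibration("wrist");np.save("c6.npy",c,allow_pickle=True); im=ctrl.read_camera("wrist");t=ctrl.read_camera("top");sd=ctrl.read_camera("side")
rects(im,c)
z=lambda a:cv2.resize(a,(400,300),interpolation=cv2.INTER_CUBIC)
cv2.imwrite("pics/m6.png",np.vstack([np.hstack([z(im),z(im[60:270,280:560])]),np.hstack([z(t[195:285,185:305]),z(sd[215:305,240:360])])]));cv2.imwrite("pics/w6.png",im)
E
```

```text
time: 11.15
tool_pos: [0.5808, -0.1649, 0.1277]
tool_rot: [3.142, -0.002, 2.624]
contact_force: [-1.1, -0.5, 0.0]
grip_width: 0.0603
finger_force: 0.0
[ 0.58080811 -0.16485355  0.12770447] [ 3.14151173e+00 -2.01523409e-03  2.62380348e+00] tool F [ 0.69 -1.02 -0.03] [-0.03  0.03 -0.03] 0.060260610799126764
px 275 238 mm [ 594.7 -169.4] [36.5 73.7] 54.58 [[0.554099977016449, -0.16300000250339508], [0.6140999794006348, -0.20569999516010284], [0.6352999806404114, -0.17589999735355377], [0.5752999782562256, -0.133200004696846]]
px 475 4 mm [521.   32.1] [40.9  8.8] 63.38 [[0.5077999830245972, 0.015799999237060547], [0.5157999992370605, 0.011800000444054604], [0.5340999960899353, 0.04839999973773956], [0.526199996471405, 0.052400000393390656]]
px 447 81 mm [550.5  -6.2] [ 90.3 119. ] 77.48 [[0.48260000348091125, -0.037300001829862595], [0.598800003528595, -0.06310000270605087], [0.618399977684021, 0.02500000037252903], [0.5022000074386597, 0.05079999938607216]]
```

View pics/m6.png

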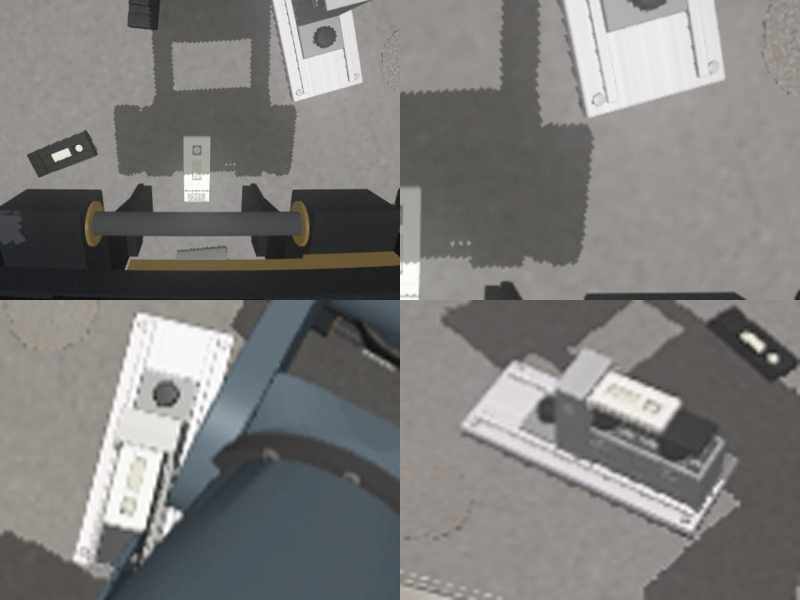

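The first cassette sits flat under the lip: side panel at (635,395), top panel at (130,485), parallel to the follower and the lip. Cassette A is square under the gripper, rear edge at about w6 pixel (275,191) and nose at (275,281).

Run:
```python
from h import *
c=np.load("c6.npy",allow_pickle=True).item(); im=cv2.imread("pics/w6.png"); g=im.min(2).astype(int)
print(g[180:200,270], g[272:292,268]); print(g[230,248:262],g[230,288:304])
a=onz(c,(275,191),.008);b=onz(c,(275,281),.008); print(a,b,np.linalg.norm(a-b),np.arctan2(*(b-a)[1::-1]))
s=ctrl.get_state();d=np.array([np.cos(-.518),np.sin(-.518)])
print(totool([*(a[:2]+.027*d),.018]))
```

```text
[ 86  85  87  85  86  84  84  85  88  92 110 133 144 157 158 158 158 159
 156 157] [212 223 191 189 189 202 201 184 203 211 180 152 147 144 145 145 144 147
 146 148]
[ 95  96  95  96  99  97  97  98 105 148 158 158 161 159] [162 160 159 160 159 152 108  98  98  95  98  97  97  96  95  98]
[ 0.56139924 -0.1524482   0.008     ] [ 0.62346079 -0.18782037  0.008     ] 0.07143407085241428 -0.5180331498131944
[-0.00460397  0.00067497  0.11032903]
```

```bash
python3 -m crank '[[0.06,-0.0045,0.0005,0.045,0,0,0],[0.06,-0.0045,0.0005,0.085,0,0,0],[0.06,-0.0045,0.0005,0.1,0,0,0],[0.06,-0.0045,0.0005,0.11,0,0,0],[0.06,-0.0045,0.0005,0.11,0,0,0],[0.02,-0.0045,0.0005,0.11,0,0,0],[0.02,-0.0045,0.0005,0.11,0,0,0],[0.02,-0.0045,0.0005,0.11,0,0,0],[0.02,-0.0045,0.0005,0.11,0,0,0],[0.02,-0.0045,0.0005,0.11,0,0,0],[0.02,-0.0045,0.0005,0.11,0,0,0]]' 30; python3 s.py
```

```text
time: 12.4
tool_pos: [0.5858, -0.1674, 0.0187]
tool_rot: [3.142, 0.0, 2.624]
contact_force: [-0.4, -0.1, 1.5]
grip_width: 0.0274
finger_force: 30.0
[ 0.58575204 -0.16737915  0.0186906 ] [3.14154652e+00 4.46266048e-04 2.62363769e+00] tool F [ 0.3  -0.25 -1.52] [0.01 0.03 0.01] 0.027375114020249725
```

```bash
python3 -c "
from h import *
print(totool([0.4417,0.0174,0.115]), 2.9157-ctrl.get_state()['tool_rot'][2])"
```

```text
[ 0.2165992   0.08922597 -0.09640196] 0.29206230501368413
```

```bash
python3 -m crank '[[0.02,0,0,-0.03,0,0,0],[0.02,0,0,-0.07,0,0,0],[0.02,0.03,0.01,-0.0965,0,0,-0.1],[0.02,0.07,0.03,-0.0965,0,0,-0.2],[0.02,0.11,0.05,-0.0965,0,0,-0.292],[0.02,0.15,0.07,-0.0965,0,0,-0.292],[0.02,0.19,0.08,-0.0965,0,0,-0.292],[0.02,0.2165,0.089,-0.0965,0,0,-0.292],[0.02,0.2165,0.089,-0.0965,0,0,-0.292],[0.02,0.2165,0.089,-0.0965,0,0,-0.292],[0.02,0.2165,0.089,-0.0965,0,0,-0.292]]'; python3 s.py
python3 - <<'E'
from h import *
c=ctrl.calibration("wrist"); im=ctrl.read_camera("wrist"); cv2.imwrite("pics/w7.png",im); np.save("c7.npy",c,allow_pickle=True)
E
```

```text
time: 13.5
tool_pos: [0.4434, 0.0164, 0.1151]
tool_rot: [-3.142, 0.003, 2.915]
contact_force: [0.5, -0.5, -0.6]
grip_width: 0.0274
finger_force: 30.0
[0.44343182 0.01638081 0.11512279] [-3.14150595e+00  2.83483261e-03  2.91523239e+00] tool F [-0.58 -0.38  0.65] [-0.   -0.05 -0.04] 0.027375180200476003
```

View pics/w7.png

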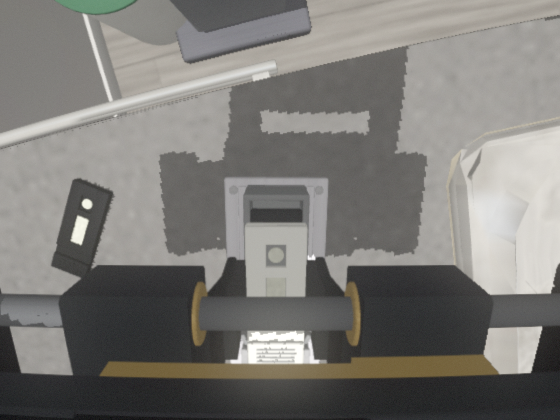

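```bash
python3 -c "
from h import *
print(totool([0.4524,0.0149,0.092]), 2.9157-ctrl.get_state()['tool_rot'][2])"
```

```text
[-0.00906795  0.00075148  0.02306419] 0.0009569568077743007
```

```bash
python3 -m crank '[[0.02,-0.008,0,0.01,0,0,0],[0.02,-0.008,0,0.018,0,0,0],[0.02,-0.008,0,0.022,0,0,0],[0.02,-0.008,0,0.023,0,0,0],[0.02,-0.008,0,0.023,0,0,0]]'; python3 s.py;  python3 -m crank '[[0.02,0,0,0.0015,0,0,0],[0.02,0,0,0.003,0,0,0],[0.02,0,0,0.0045,0,0,0],[0.02,0,0,0.0055,0,0,0],[0.02,0,0,0.0055,0,0,0]]'; python3 s.py
```

```text
time: 14.05
tool_pos: [0.4489, 0.0154, 0.0914]
tool_rot: [-3.142, -0.001, 2.915]
contact_force: [-0.2, 0.2, 0.3]
grip_width: 0.0273
finger_force: 30.0
[0.44891765 0.01541991 0.09140875] [-3.14156945e+00 -1.41400352e-03  2.91549248e+00] tool F [ 0.25  0.2  -0.33] [-0.04  0.03  0.05] 0.027340911830456942
time: 14.55
tool_pos: [0.4494, 0.0155, 0.0866]
tool_rot: [3.142, 0.0, 2.916]
contact_force: [-0.3, -0.5, 3.0]
grip_width: 0.0277
finger_force: 30.0
[0.44940017 0.01545146 0.08659483] [3.14157351e+00 3.53101799e-04 2.91576099e+00] tool F [ 0.21 -0.6  -3.05] [0.08 0.07 0.02] 0.02769795955436396
```

```bash
python3 -m crank '[[0.02,-0.002,0,0.001,0,0,0],[0.02,-0.003,0,0.0025,0,0,0],[0.02,-0.003,0,0.004,0,0,0],[0.02,-0.003,0,0.0055,0,0,0],[0.02,-0.003,0,0.007,0,0,0],[0.02,-0.003,0,0.0085,0,0,0],[0.02,-0.003,0,0.01,0,0,0],[0.02,-0.003,0,0.011,0,0,0],[0.02,-0.003,0,0.012,0,0,0],[0.02,-0.003,0,0.012,0,0,0]]'; python3 s.py
```

```text
time: 15.55
tool_pos: [0.4507, 0.0152, 0.0744]
tool_rot: [-3.142, -0.004, 2.916]
contact_force: [-3.3, 0.3, 7.7]
grip_width: 0.0274
finger_force: 30.0
[0.45065092 0.01518216 0.07436595] [-3.14156162 -0.00353108  2.91581097] tool F [ 3.36 -0.44 -7.7 ] [ 0.15  0.53 -0.06] 0.02743648352843091
```

```bash
python3 -m crank '[[0.02,-0.002,0,0,0,0,0],[0.02,-0.004,0,0,0,0,0],[0.02,-0.006,0,0,0,0,0],[0.02,-0.007,0,0,0,0,0]]'; python3 s.py;  python3 -m crank '[[0.02,-0.002,0,0,0,0,0],[0.02,-0.004,0,0,0,0,0],[0.02,-0.006,0,0,0,0,0],[0.02,-0.008,0,0,0,0,0],[0.02,-0.0095,0,0,0,0,0],[0.02,-0.011,0,0,0,0,0]]'; python3 s.py
```

```text
time: 15.95
tool_pos: [0.4567, 0.0138, 0.0743]
tool_rot: [-3.142, -0.005, 2.916]
contact_force: [-5.0, 1.8, 6.3]
grip_width: 0.0271
finger_force: 30.0
[0.45673687 0.01377899 0.07430065] [-3.14152888 -0.00534696  2.91585892] tool F [ 5.33  0.65 -6.32] [0.15 0.75 0.01] 0.027079035136269417
time: 16.55
tool_pos: [0.4673, 0.0114, 0.0743]
tool_rot: [-3.142, -0.006, 2.916]
contact_force: [-4.8, 1.4, 6.8]
grip_width: 0.0274
finger_force: 30.0
[0.46726442 0.01136423 0.07427868] [-3.14150103 -0.0057354   2.91594179] tool F [ 5.03  0.34 -6.8 ] [ 0.17  0.77 -0.04] 0.02739831582349601
```

```bash
python3 -m crank '[[0.02,-0.001,0,0,0,0,0],[0.02,-0.002,0,0,0,0,0],[0.02,-0.003,0,0,0,0,0],[0.02,-0.004,0,0,0,0,0]]'; python3 s.py;  python3 -m crank '[[0.02,-0.001,0,0,0,0,0],[0.02,-0.002,0,0,0,0,0]]'; python3 s.py
```

```text
time: 16.95
tool_pos: [0.4711, 0.0105, 0.0743]
tool_rot: [-3.142, -0.006, 2.916]
contact_force: [-4.4, -0.1, 7.0]
grip_width: 0.0275
finger_force: 30.0
[0.47110965 0.010483   0.07428481] [-3.14151118 -0.00578796  2.91592037] tool F [ 4.36 -1.05 -6.98] [ 0.19  0.71 -0.03] 0.027519630469576967
time: 17.15
tool_pos: [0.4731, 0.01, 0.0743]
tool_rot: [-3.142, -0.006, 2.916]
contact_force: [-4.7, -0.1, 7.3]
grip_width: 0.0275
finger_force: 30.0
[0.47308581 0.01002054 0.074283  ] [-3.14151144 -0.005753    2.91590887] tool F [ 4.65 -1.13 -7.28] [ 0.19  0.74 -0.01] 0.027513092592193714
```

```bash
python3 -m crank '[[0.02,-0.001,0,0,0,0,0],[0.02,-0.002,0,0,0,0,0]]'; python3 s.py
```

```text
time: 17.35
tool_pos: [0.4738, 0.0099, 0.0742]
tool_rot: [-3.141, -0.008, 2.916]
contact_force: [-7.7, 1.5, 9.1]
grip_width: 0.0276
finger_force: 30.0
[0.47384027 0.00988566 0.07420005] [-3.14146414 -0.00848002  2.9160142 ] tool F [ 7.92 -0.26 -9.02] [0.25 1.17 0.05] 0.02760412762231353
```

End wall felt again, at 7.9 N and where expected. I ease off, let it rise, release and retreat.

```bash
python3 -m crank '[[0.02,0.001,0,0,0,0,0],[0.02,0.001,0,-0.0015,0,0,0],[0.02,0.001,0,-0.003,0,0,0],[0.02,0.001,0,-0.0045,0,0,0],[0.02,0.001,0,-0.005,0,0,0],[0.02,0.001,0,-0.005,0,0,0]]'; python3 s.py; python3 -m crank '[[0.02,0.0005,0,-0.0005,0,0,0],[0.05,0.001,0,-0.001,0,0,0],[0.05,0.001,0,-0.001,0,0,0],[0.05,0.001,0,-0.001,0,0,0],[0.05,0.001,0,-0.001,0,0,0],[0.05,0.001,0,-0.02,0,0,0],[0.05,0.001,0,-0.06,0,0,0],[0.05,0.0,-0.05,-0.1,0,0,0],[0.05,0.0,-0.1,-0.14,0,0,0],[0.05,0.0,-0.15,-0.14,0,0,0],[0.05,0,-0.2,-0.14,0,0,0],[0.05,0,-0.2,-0.14,0,0,0]]'; python3 s.py
python3 - <<'E'
from h import *
t=ctrl.read_camera("top");sd=ctrl.read_camera("side");cv2.imwrite("pics/t8.png",t)
z=lambda a:cv2.resize(a,(400,300),interpolation=cv2.INTER_CUBIC)
cv2.imwrite("pics/m8.png",np.hstack([z(t[195:285,185:305]),z(sd[215:305,240:360])]))
E
```

```text
time: 17.95
tool_pos: [0.4738, 0.0099, 0.079]
tool_rot: [-3.142, -0.006, 2.916]
contact_force: [-6.1, 1.2, 5.2]
grip_width: 0.0273
finger_force: 30.0
[0.47377606 0.00989221 0.07903223] [-3.14155076 -0.0064242   2.91587298] tool F [ 6.29 -0.18 -5.15] [0.22 0.98 0.  ] 0.027298415676038718
time: 19.15
tool_pos: [0.4322, -0.19, 0.2207]
tool_rot: [-3.139, 0.004, 2.913]
contact_force: [1.0, 0.5, -0.8]
grip_width: 0.0501
finger_force: 0.0
[ 0.43220776 -0.18998577  0.22071219] [-3.13868076  0.00427928  2.91299316] tool F [-0.85  0.69  0.81] [0.02 0.   0.04] 0.050105159104281954
```

View pics/m8.png

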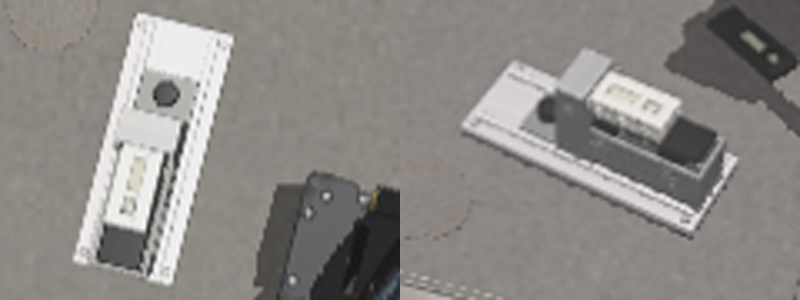

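```bash
python3 -c "
from h import *
print(totool([0.4738,0.0099,0.096]), 2.9157-ctrl.get_state()['tool_rot'][2])"
```

```text
[0.00563623 0.20392042 0.12366879] 0.00491445183933914
```

```bash
python3 -m crank '[[0.0,0.0055,0.05,0.03,0,0,0],[0.0,0.0055,0.1,0.06,0,0,0],[0.0,0.0055,0.15,0.08,0,0,0],[0.0,0.0055,0.2,0.1,0,0,0],[0.0,0.0055,0.202,0.115,0,0,0],[0.0,0.0055,0.202,0.121,0,0,0],[0.0,0.0055,0.202,0.123,0,0,0],[0.0,0.0055,0.202,0.123,0,0,0]]'; python3 s.py; python3 -m crank '[[0,0,0,0.002,0,0,0],[0,0,0,0.004,0,0,0],[0,0,0,0.0055,0,0,0],[0,0,0,0.007,0,0,0],[0,0,0,0.007,0,0,0]]'; python3 s.py
```

```text
time: 20.05
tool_pos: [0.4718, 0.0119, 0.0965]
tool_rot: [-3.141, 0.0, 2.915]
contact_force: [-0.4, -0.9, 0.1]
grip_width: 0.0017
finger_force: 0.0
[0.4717942  0.0119484  0.09653306] [-3.14146551e+00  1.13599814e-04  2.91541911e+00] tool F [ 0.19 -0.93 -0.06] [-0.03 -0.01 -0.05] 0.0016676865279902596
time: 20.55
tool_pos: [0.4717, 0.0121, 0.0894]
tool_rot: [-3.142, -0.0, 2.915]
contact_force: [-0.0, 0.2, 0.3]
grip_width: 0.0006
finger_force: 0.0
[0.4716673  0.01205641 0.08936693] [-3.14157439e+00 -9.83604144e-05  2.91515226e+00] tool F [ 0.06  0.2  -0.32] [ 0.01 -0.03 -0.05] 0.0006302028691860486
```

```bash
for i in 1 2 3 4; do python3 -m crank '[[0,0,0,0.0004,0,0,0],[0,0,0,0.0008,0,0,0],[0,0,0,0.0008,0,0,0]]' >/dev/null; python3 s.py|cut -c1-110; done
```

```text
[0.47172404 0.01239727 0.08856004] [ 3.14158187e+00 -5.57195542e-05  2.91580444e+00] tool F [ 0.09  0.11 -0.39
[0.47168787 0.01239335 0.08773934] [-3.14158135e+00 -1.40040960e-04  2.91582034e+00] tool F [ 0.65 -0.3  -0.07
[0.47178776 0.01235632 0.08736024] [3.14155372e+00 3.23670696e-04 2.91568763e+00] tool F [ 0.92  0.52 -4.78] [
[0.47176089 0.01233112 0.0866373 ] [3.14157742e+00 3.50757575e-04 2.91572259e+00] tool F [-0.05  0.43 -5.07] [
```

Contact came at a fingertip height of about 70.5 mm, so the upper cassette has sprung up to 70 mm with the edge in its groove. I retreat and hand in.

```bash
python3 -m crank '[[0,0,0,-0.01,0,0,0],[0,0,0,-0.05,0,0,0],[0,0,-0.03,-0.1,0,0,0],[0,0,-0.08,-0.13,0,0,0],[0,0,-0.13,-0.13,0,0,0],[0,0,-0.18,-0.13,0,0,0],[0,0,-0.18,-0.13,0,0,0],[0,0,-0.18,-0.13,0,0,0]]'
python3 - <<'E'
from h import *
a=cv2.imread("pics/t8.png").astype(int); b=ctrl.read_camera("top").astype(int)
d=np.abs(a-b).max(2)[195:285,190:262]; print("changed px near feeder",(d>40).sum())
o=cv2.imread("pics/top0.png").astype(int); print("timer/carton change",(np.abs(o-b).max(2)[115:165,170:218]>50).sum(),(np.abs(o-b).max(2)[135:170,312:348]>50).sum())
print(ctrl.hand_in())
E
```

```text
time: 22.55
tool_pos: [0.4312, -0.1649, 0.2167]
tool_rot: [-3.141, 0.001, 2.911]
contact_force: [0.5, 0.5, 0.1]
grip_width: 0.0003
finger_force: 0.0
changed px near feeder 260
timer/carton change 0 0
the job is handed in; nothing more can be done
None
```

Both cassettes are loaded one on the other against the end wall, with the upper one sprung up under the lip (its top felt at about 70 mm) and the timer and carton unmoved. I handed the job in at about 22.6 s and the hand-in returned no verdict; a last image check showed 260 changed pixels near the feeder that I did not look into.

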